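# Slide the dish stage to its reading stop

### The job

The dish stage on the rail is held by a brake. Press down the yellow pad in the middle of the slider with the fingertips to free the brake and, keeping the pad pressed, push the slider along the rail until it rests against the green stop; then take the hand away so that the pad springs up and the brake holds again. Do not grip or lift anything: the dish stays lying in its blue tray untouched, and the bottles, the cup and the timer stay where they are.

Things in the scene. Friction and masses are not known exactly. Their poses are not given: they have to be found in the camera images.
- rail: Aluminium rail fixed to the counter, 90 mm wide, 380 mm long, with a steel guide; its origin is the centre of its underside, on the counter. The slider runs along the rail's y axis; x points to its side away from the robot, z up.
- slider (a joint): Place of the grey slider along the rail, m: 0 at the middle, where it starts, growing to the rail's +y. Its block is 76 mm (rail x) by 88 mm (along the rail). At both ends of the block stand shoulders 16 mm thick, tops 52 mm above the counter; the pad lies in the 56 mm gap between them. While the brake holds, the slider resists some 25 N; freed, it moves with 1 to 2 N.
- pad (a joint): How far the yellow pad is pressed, m: within 0.001 of 0 = up, brake holds; 0.002 and more = brake free; 0.006 = bottom. Its spring takes 7 N to start, 8 N at 2 mm, 10 N at the bottom, and raises the pad when it is let go, which sets the brake again.
- pad_top (a point): Centre of the top of the yellow pad, which is a plate 50 mm (rail x) by 52 mm (along the rail), ribbed, 43 mm above the counter when up. It lies between the slider's two shoulders, which stand 9 mm higher than the pad, and rides with the slider.
- slider_mid (a point): Centre of the slider's block, 34 mm above the counter; the block's end faces lie 44 mm either way along the rail.
- stop_green_mid (a point): Middle of the green stop, a fixed block 60 mm wide across the rail, 24 mm thick along the rail, its top 46 mm above the counter, this point 34 mm above the counter. It stands on one or the other end of the rail. The slider rests against it when this point is 56 mm from slider_mid.
- stop_black_mid (a point): The same for the black stop at the other end of the rail, which is not the one wanted.
- tray_centre (a point): Centre of the floor of the blue dish tray (inside 66 mm square, rim 6 mm high) that rides with the slider, 26 mm above the counter, 74 mm to the rail's -x from slider_mid.
- dish: Clear petri dish, 58 mm across, 12 mm high, loose in the blue tray; origin at the centre of its underside.
- purple_bottle: White bottle with a purple cap, 42 mm across, 62 mm high, standing beside the rail's far side (bystander); origin at the centre of its underside.
- cup: Small clear sample cup, 16 mm across, 22 mm high, standing near one end of the rail, on the robot's side (bystander); origin at the centre of its underside.
- bottle_drop: Small white bottle with a blue cap, 28 mm across, 58 mm high, standing to the left (bystander); origin at the centre of its underside.
- timer: White timer, 62 by 62 by 18 mm, lying at the back left (bystander); origin at the centre of its underside.

How it is judged:
On the way, in this order (a step that is already met when the one before it is completed fails the run):
1. the fingers press the yellow pad down and so free the brake, before the slider has come near the green stop (value of joint pad above 0.002 m and contact force between the fingers and rail above 1 N and horizontal distance between slider_mid and stop_green_mid above 0.075 m), for 0.1 s.
2. the slider is against the green stop with the pad still pressed (value of joint pad above 0.0012 m and horizontal distance between slider_mid and stop_green_mid below 0.0595 m), for 0.1 s.
At the end, for the whole second after the job is handed in: The slider stands against the green stop (within 3.5 mm) and at rest, the pad is up again (within 1 mm), the dish lies flat in its tray (within 10 mm of its centre), the bottles and the cup stand upright (horizontal distance between slider_mid and stop_green_mid below 0.0595 m and value of joint pad below 0.001 m and velocity of joint slider between -0.01 and 0.01 m/s and distance between dish and tray_centre below 0.01 m and angle between dish's own z axis and vertical below 0.1 rad and angle between each of purple_bottle, cup, bottle_drop's own z axis and vertical below 0.2 rad); the robot touches nothing.
It fails at once if the dish is touched by the hand (contact force between any of the fingers, the arm and dish above 0.3 N).
It fails at once if the dish is lifted or leaves its tray (distance between dish and tray_centre above 0.012 m).
It fails at once if a bottle, the cup or the timer is moved by more than 15 mm (distance of any of purple_bottle, cup, bottle_drop, timer from where it was at the start of the episode above 0.015 m).
It also fails if it takes over 38 s, if anything falls off the work surface, if the arm or the gripper's body presses on something with over 40 N, if the wrist force passes 120 N, or if a joint passes its speed limit or range.

### The arm

A 6-joint arm with a two-finger parallel gripper is mounted at the origin on a cart in front of the work surface, level with it; the furniture and walls round the work are solid. World frame = base frame: x ahead of the robot, y to its left, z up, the work surface at z = 0. Lengths are in m, angles in rad, forces in N, time in s.
With the tool pointing down it reaches from about 0.425 to 0.95 m from the base axis. Payload 3.5 kg.
Tool frame: the origin (TCP) lies between the finger pads; the fingertips stand 14 mm ahead of it and the grasp point (between the pads) lies 5 mm behind it; z points along the fingers, y is the direction in which the jaws open and shut (so a half turn about z gives the same grasp; the last joint's range is limited). The gripper opens to 85 mm and grips with 20 to 120 N. Pads are 22 mm wide; open, the fingers measure 114 mm over their backs; the gripper's body (76 mm by 85 mm) begins 54 mm behind the grasp point. The pads swing forward as they close: fully open they stand 13 mm farther back than shut.
Start: joints at [0.993, 0.286, 1.577, -0, 1.279, -0.15], TCP at [0.28, 0.614, 0.245] pointing down, gripper open.
Joint ranges: [-2.77, 2.77], [-0.9, 2.22], [0.21, 2.48], [-1.53, 4.67], [0.24, 2.81], [-2.84, 2.84]. Speed limits (rad/s): [2.79, 2.79, 3.14, 3.14, 3.14, 3.14].

### API

Orientations are given as a unit quaternion [x, y, z, w].
In Python, from plant import ctrl gives the robot as it stands. The module is installed in compiled form; this text tells all that it offers.
- The arm moves only by the tool servo_tool, never from a script. Its argument "increments" is text: rows parted by semicolons, each of 7 numbers parted by spaces: the turn, a rotation vector about the tool's x, y, z in rad, then the shift along the tool's x, y, z in cm, then the finger opening in cm, from 0 to 8.54. In form: ax ay az dx dy dz claw; .... A call has 1 to 10 rows; each row is the pose to reach, as a shift and turn from the pose commanded when the call began, along the tool's axes at that moment; what a row does not reach only later rows make up. A row lasts 1/12 s, in which the tool goes at most 41.7 mm and 7.16 degrees, less where a joint would pass 70% of its speed; a pose out of reach is approached as far as the arm can. A call with a gripper value outside its range is refused whole. The fingers move at their own pace and stop on an object; "grip_force" is the grip in N (left out, the last holds). Time passes only in rows, so rows that repeat a pose let the fingers close. It gives the time, the measured TCP pose, the force and the opening at its end, in the units of the state.
- ctrl.get_state(): the state, without advancing time (a new reading comes with each control period).
- ctrl.read_camera(name): name is "scene" or "top" or "wrist"; returns (picture, depth): 384x512x3 uint8, red, green, blue; 384x512 float32, m along the optical axis (not along the pixel's ray), 0 where there is no reading.
- ctrl.camera_info(name): a dict with "camera_matrix" (3x3 intrinsics, pixels), "D" ([k1, k2, p1, p2, k3] as OpenCV has them; the pictures are not rectified), "world_to_cam" (4x4, takes a point from world to camera coordinates). Camera axes: x right, y down, z forward; pixel columns grow to the right and rows downward; lengths in m; the calibration is good to about 2 mm. A picture is of the moment at which its call begins: read the wrist's pose just before it. camera_info takes no time and is no camera call; for the wrist camera it gives the pose at the moment of the call.
- ctrl.sign_off(): hands the job in, once; it reports no verdict.
The state is a dict: "time": time; "qpos": joint angles; "dq": joint speeds; "joint_efforts": joint torques, N m; "eef_pos": TCP position; "tcp_rot": TCP orientation; "contact_force": force on the tool from outside, world axes, zero at the start; "wrist_torque": the same for the moment, N m; "opening": opening from 0.0 (shut) to 1.0 (fully open).
Only numpy, scipy, OpenCV 4.12 (cv2) and the standard library are available. Lean on these libraries where they do the work, as an engineer would, in place of code of your own. Each camera call takes 0.05 s, during which the arm holds its last target.

## Working session

There is one attempt and no reset: what is moved stays moved. The work goes in short steps, Python scripts to look and compute and a tool call to move; the robot and the scene stay as the last step left them, time stands still between calls to the robot, and variables do not carry over. Pictures are saved under pics/ and viewed, and the job is handed in when it is done.

Besides the shell and the picture viewer there is one more tool, called after "Call:" by a JSON object that holds its "op" and its "data". servo_tool: Moves the arm, as the interface text tells. Its arguments: {"type":"object","properties":{"increments":{"type":"string"},"grip_force":{"type":"number"}},"required":["increments"]}

```bash
mkdir -p pics; python3 - <<'E'
from plant import ctrl
import cv2,numpy as np
s=ctrl.get_state();print({k:np.round(v,4).tolist() for k,v in s.items()})
for n in["scene","top"]:
    p,d=ctrl.read_camera(n);cv2.imwrite(f"pics/{n}0.png",p[:,:,::-1]);np.save(f"{n}0.npy",d);np.save(f"{n}0p.npy",p)
    i=ctrl.camera_info(n);print(n,i)
    np.savez(f"{n}_info.npz",K=i["camera_matrix"],D=i["D"],T=i["world_to_cam"])
E
```

```text
{'time': 0.0, 'qpos': [0.993, 0.2872, 1.5782, 0.0, 1.2786, -0.15], 'dq': [-0.0009, 0.0003, -0.0001, -0.0004, -0.0008, 0.0007], 'joint_efforts': [-0.0002, -40.5984, -29.2624, -0.0002, 0.0058, -0.0], 'eef_pos': [0.2797, 0.6137, 0.2439], 'tcp_rot': [0.2123, 0.9772, -0.0011, -0.0004], 'contact_force': [0.6295, 0.0488, -0.6055], 'wrist_torque': [-0.0183, -0.0435, 0.0156], 'opening': 0.9977}
scene {'camera_matrix': array([[466.9700762 ,   0.        , 260.68474783],
       [  0.        , 466.9700762 , 195.72596205],
       [  0.        ,   0.        ,   1.        ]]), 'D': array([-0.0718425,  0.       ,  0.       ,  0.       ,  0.       ]), 'world_to_cam': array([[ 0.74151935, -0.67090316, -0.00616421, -0.35760407],
       [-0.47540428, -0.51891574, -0.71043453,  0.36866428],
       [ 0.47343407,  0.52973145, -0.7037363 ,  0.77794098],
       [ 0.        ,  0.        ,  0.        ,  1.        ]])}
top {'camera_matrix': array([[417.28862504,   0.        , 254.18119897],
       [  0.        , 417.28862504, 194.08902452],
       [  0.        ,   0.        ,   1.        ]]), 'D': array([0.04781818, 0.        , 0.        , 0.        , 0.        ]), 'world_to_cam': array([[ 0.02190212, -0.99938775, -0.02728395,  0.10788199],
       [-0.99438111, -0.01894905, -0.10414966,  0.59413889],
       [ 0.10356889,  0.02941175, -0.99418732,  0.99519067],
       [ 0.        ,  0.        ,  0.        ,  1.        ]])}
```

View pics/scene0.png

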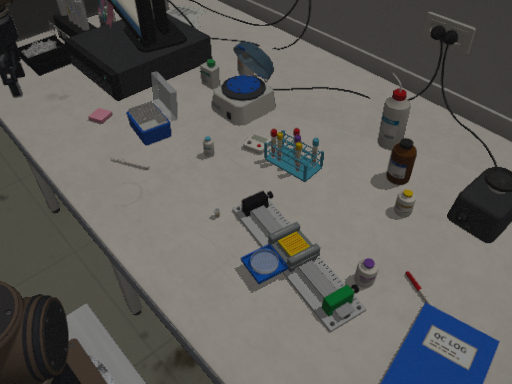

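View pics/top0.png

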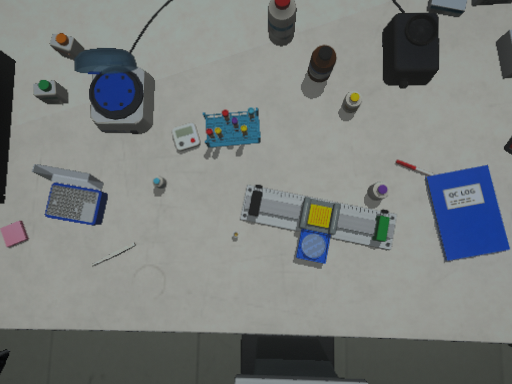

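The top view shows the yellow pad at about (320,215), the green stop at (383,228), the black stop at (256,202), the dish at (313,246) and the purple bottle at (377,190). Next I'll segment these by colour and back-project them.

```bash
cat > h.py <<'E'
import numpy as np,cv2
def cloud(p,d,K,D,T,mask):
    v,u=np.nonzero(mask&(d>0))
    n=cv2.undistortPoints(np.stack([u,v],1).astype(np.float64)[:,None],K,D)[:,0]
    z=d[v,u];c=np.c_[n*z[:,None],z]
    return (c-T[:3,3])@T[:3,:3]
E
python3 - <<'E'
from h import *
for n in["top","scene"]:
    i=np.load(n+"_info.npz");p=np.load(n+"0p.npy");d=np.load(n+"0.npy")
    h=cv2.cvtColor(p,cv2.COLOR_RGB2HSV).astype(int);H,S,V=h[...,0],h[...,1],h[...,2]
    al=cloud(p,d,i["K"],i["D"],i["T"],d>0)
    W=np.full(d.shape+(3,),np.nan);W[d>0]=al
    roi=(W[...,0]>.3)&(W[...,0]<.7)&(W[...,1]>-.35)&(W[...,1]<.25)&(W[...,2]<.1)
    for nm,m in dict(yellow=(H>20)&(H<32)&(S>150),green=(H>50)&(H<75)&(S>130),blue=(H>100)&(H<118)&(S>150),purple=(H>122)&(H<150)&(S>80),dark=(V<50)).items():
        m=m&roi
        k,l,st,ce=cv2.connectedComponentsWithStats(m.astype(np.uint8))
        for j in range(1,k):
            if st[j,4]<25: continue
            q=W[l==j]; 
            top=q[q[:,2]>np.percentile(q[:,2],95)-.006]
            r=cv2.minAreaRect(top[:,:2].astype(np.float32)*1000)
            print(n,nm,st[j,4],ce[j].round(0),"med",np.median(q,0).round(4),"top z",np.median(top[:,2]).round(4),"rect",np.round(r[0],1),np.round(r[1],1),round(r[2],1))
E
```

```text
top yellow 437 [319. 216.] med [ 0.541  -0.0381  0.0422] top z 0.0424 rect [541.5 -38.8] [51.2 48.4] 80.0
top green 233 [382. 228.] med [ 0.515  -0.1872  0.0449] top z 0.045 rect [ 514.8 -187.6] [22.6 57.2] 79.2
top blue 808 [439. 204.] med [ 0.5834 -0.3359  0.0111] top z 0.0113 rect [ 549.  -328.3] [208.   43.5] 0.2
top blue 402 [313. 246.] med [ 0.465  -0.0243  0.0261] top z 0.0302 rect [469.4 -25.4] [71. 71.] 80.1
top purple 63 [382. 189.] med [ 0.6069 -0.1831  0.0601] top z 0.0602 rect [ 606.7 -183.2] [19.5 18.8] 0.3
top dark 222 [255. 203.] med [0.5688 0.1173 0.0446] top z 0.0448 rect [569.2 117.7] [22.  58.8] 80.0
top dark 45 [376. 228.] med [ 0.515  -0.1754  0.0341] top z 0.0393 rect [ 515.2 -175.7] [ 1.7 53.6] 80.2
scene yellow 360 [293. 244.] med [ 0.539  -0.0386  0.044 ] top z 0.044 rect [540.4 -39.5] [56.1 49.7] 78.5
scene green 492 [337. 299.] med [ 0.5065 -0.1914  0.0442] top z 0.0453 rect [ 512.8 -189.3] [24.4 59.5] 79.3
scene blue 457 [264. 266.] med [ 0.4549 -0.0419  0.0279] top z 0.0307 rect [468.5 -25.3] [73.3 73.7] 80.0
scene blue 1196 [416. 336.] med [ 0.5774 -0.3366  0.0119] top z 0.0119 rect [ 552.2 -328.2] [203.2  44. ] 0.2
scene purple 75 [369. 263.] med [ 0.6045 -0.1846  0.061 ] top z 0.061 rect [ 605.4 -184.1] [20.6 18.2] 36.6
scene dark 371 [254. 202.] med [0.5631 0.1112 0.0413] top z 0.0461 rect [568.6 117.2] [25.1 59.2] 80.6
scene dark 44 [276. 239.] med [ 0.5178 -0.0046  0.0418] top z 0.0424 rect [532.7  -6.9] [ 9.3 50.1] 69.8
scene dark 73 [295. 263.] med [ 0.504  -0.0747  0.0401] top z 0.0429 rect [517.4 -77. ] [10.9 46.3] 66.4
scene dark 42 [355. 288.] med [ 0.5536 -0.1968  0.0392] top z 0.0398 rect [ 554.5 -196.3] [15.6  7.9] 67.8
scene dark 85 [326. 307.] med [ 0.485  -0.184   0.0284] top z 0.0397 rect [ 484.9 -184.4] [23.7  2.5] 84.2
scene dark 49 [191. 363.] med [ 0.3719  0.2397 -0.7088] top z -0.7074 rect [369.4 239.4] [31.  23.6] 6.6
```

```bash
cat > go.py <<'E'
import sys,numpy as np
from scipy.spatial.transform import Rotation as R
from plant import ctrl
s=ctrl.get_state();Rt=R.from_quat(s["tcp_rot"]);p=np.array(s["eef_pos"])
def to(goal,yaw_deg=79.9):  # tool y heading
    y=np.array([np.cos(np.radians(yaw_deg)),np.sin(np.radians(yaw_deg)),0]);z=np.array([0,0,-1.]);x=np.cross(y,z)
    G=R.from_matrix(np.c_[x,y,z])
    return (Rt.inv()*G).as_rotvec().round(4),(Rt.inv().apply(np.array(goal)-p)*100).round(2)
if __name__=="__main__":
    g=[float(a) for a in sys.argv[1:4]];print(s["time"],p.round(4),np.round(s["contact_force"],2),s["opening"],*to(g))
E
python3 go.py .541 -.0387 .12
```

```text
0.1 [0.2797 0.6137 0.2441] [-0.52 -0.41  0.48] 1.0028626902451419 [-0.0021 -0.0006 -0.2516] [-50.85 -48.49  12.49]
```

Call:
{"op": "servo_tool", "data": {"increments": "0 0 -0.08 -6 -5.7 0 0; 0 0 -0.16 -12 -11.4 0 0; 0 0 -0.25 -17 -16.2 0 0; 0 0 -0.25 -20 -19 0 0; 0 0 -0.25 -23 -22 0 0; 0 0 -0.25 -25.4 -24.2 0 0; 0 0 -0.25 -28 -26.7 0 0; 0 0 -0.25 -30.5 -29 0 0; 0 0 -0.25 -33 -31.5 0 0; 0 0 -0.25 -35 -33.4 0 0", "grip_force": 30}}

```text
time: 0.93
eef_pos: [0.435, 0.2255, 0.245]
tcp_rot: [0.089, 0.996, -0.0, -0.0]
contact_force: [1.0, -0.6, 0.1]
opening: -0.0
```

```bash
python3 go.py .541 -.0387 .12
```

```text
0.9333 [0.435  0.2255 0.245 ] [ 0.99 -0.56  0.12] -1.3369651976647302e-05 [-0.0001 -0.0003 -0.0012] [-15.1  -24.13  12.5 ]
```

Call:
{"op": "servo_tool", "data": {"increments": "0 0 0 -3 -5 0 0; 0 0 0 -5 -8 0 0; 0 0 0 -7 -11 0 0; 0 0 0 -9 -14 0 0; 0 0 0 -9 -14 0 0; 0 0 0 -9 -14 0 0"}}

```text
time: 1.43
eef_pos: [0.4992, 0.0718, 0.2448]
tcp_rot: [0.091, 0.996, 0.0, -0.001]
contact_force: [-0.3, -0.1, 0.1]
opening: 0.003
```

```bash
python3 go.py .541 -.0387 .12
```

```text
1.4333 [0.4992 0.0718 0.2448] [-0.34 -0.13  0.1 ] 0.002564949908741974 [ 0.0001 -0.0011 -0.0061] [ -6.13 -10.11  12.48]
```

Call:
{"op": "servo_tool", "data": {"increments": "0 0 0 -1.5 -2.5 3 0; 0 0 0 -3 -5 6 0; 0 0 0 -4.5 -7.5 9 0; 0 0 0 -6.1 -10.1 12.5 0; 0 0 0 -6.1 -10.1 12.5 0; 0 0 0 -6.1 -10.1 12.5 0; 0 0 0 -6.1 -10.1 12.5 0"}}

```text
time: 2.02
eef_pos: [0.5409, -0.0351, 0.1205]
tcp_rot: [0.088, 0.996, 0.0, -0.0]
contact_force: [-0.2, -0.1, -0.0]
opening: 0.002
```

```bash
python3 go.py .541 -.0387 .065; python3 - <<'E'
from plant import ctrl
import cv2,numpy as np
a=[]
for n in["scene","wrist"]:
    p,d=ctrl.read_camera(n);a.append(p[:,:,::-1])
cv2.imwrite("pics/b.png",cv2.resize(np.hstack([a[0][130:350,170:430],a[1][::2,::2][:220,:]]),None,fx=1.5,fy=1.5))
E
```

```text
2.0167 [ 0.5409 -0.0351  0.1205] [-0.22 -0.11 -0.02] 0.0016914209954540114 [ 0.0007 -0.0007 -0.0006] [-0.08 -0.36  5.55]Traceback (most recent call last):
  File "<stdin>", line 6, in <module>
    return _nx.concatenate(arrs, 1, dtype=dtype, casting=casting)
           ~~~~~~~~~~~~~~~^^^^^^^^^^^^^^^^^^^^^^^^^^^^^^^^^^^^^^^
ValueError: all the input array dimensions except for the concatenation axis must match exactly, but along dimension 0, the array at index 0 has size 220 and the array at index 1 has size 192
```

Call:
{"op": "servo_tool", "data": {"increments": "0 0 0 -0.1 -0.3 2.5 0; 0 0 0 -0.1 -0.3 4.5 0; 0 0 0 -0.1 -0.3 5.4 0; 0 0 0 -0.1 -0.3 5.4 0; 0 0 0 -0.1 -0.3 5.4 0"}}

```text
time: 2.53
eef_pos: [0.5419, -0.0389, 0.0674]
tcp_rot: [0.088, 0.996, -0.0, 0.001]
contact_force: [0.5, 0.1, -0.3]
opening: -0.002
```

```bash
python3 go.py .541 -.0387 .053; cat > look.py <<'E'
import sys
from plant import ctrl
import cv2,numpy as np
p,d=ctrl.read_camera("scene");q,e=ctrl.read_camera("wrist")
cv2.imwrite(sys.argv[1],np.vstack([cv2.resize(p[170:330,210:390,::-1],(540,480))[:300],cv2.resize(q[:,:,::-1],(540,300))]) if 0 else np.hstack([cv2.resize(p[170:330,210:390,::-1],(405,360)),cv2.resize(q[:,:,::-1],(394,360))]))
E
python3 look.py pics/c.png
```

```text
2.5333 [ 0.5419 -0.0389  0.0674] [ 0.5   0.14 -0.34] -0.0021307099379155887 [ 0.      0.0012 -0.0004] [0.1  0.   1.44]
```

View pics/c.png

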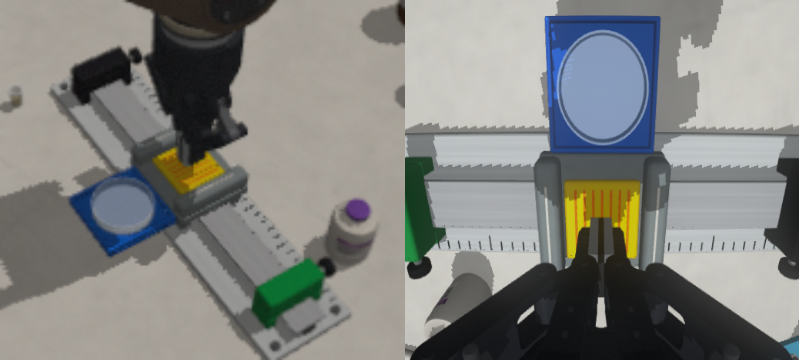

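The closed fingertips, at about (600,225) in the wrist view, are centred above the pad between the shoulders. Next I'll press down in small steps.

Call:
{"op": "servo_tool", "data": {"increments": "0 0 0 0 0 0.4 0; 0 0 0 0 0 0.8 0; 0 0 0 0 0 1.0 0; 0 0 0 0 0 1.2 0; 0 0 0 0 0 1.2 0; 0 0 0 0 0 1.2 0"}}

```text
time: 3.13
eef_pos: [0.542, -0.0397, 0.0554]
tcp_rot: [0.089, 0.996, 0.0, 0.0]
contact_force: [-2.5, 1.3, 7.3]
opening: -0.003
```

Call:
{"op": "servo_tool", "data": {"increments": "0 0 0 0 0 0.1 0; 0 0 0 0 0 0.2 0; 0 0 0 0 0 0.3 0; 0 0 0 0 0 0.3 0; 0 0 0 0 0 0.3 0"}}

```text
time: 3.55
eef_pos: [0.542, -0.0397, 0.0528]
tcp_rot: [0.089, 0.996, 0.0, -0.0]
contact_force: [-2.4, 0.1, 7.9]
opening: 0.003
```

Call:
{"op": "servo_tool", "data": {"increments": "0 0 0 0 0 0.1 0; 0 0 0 0 0 0.1 0; 0 0 0 0 -0.5 0.1 0; 0 0 0 0 -1.0 0.1 0; 0 0 0 0 -1.5 0.1 0; 0 0 0 0 -2.0 0.1 0; 0 0 0 0 -2.0 0.1 0; 0 0 0 0 -2.0 0.1 0"}}

```text
time: 4.22
eef_pos: [0.5384, -0.06, 0.0519]
tcp_rot: [0.089, 0.996, -0.0, -0.0]
contact_force: [-3.9, 0.2, 9.1]
opening: 0.001
```

```bash
python3 go.py .524 -.133 .052; python3 look.py pics/d.png
```

```text
4.2167 [ 0.5384 -0.06    0.0519] [-3.93  0.23  9.15] 0.0010248606341249275 [-0.0007 -0.0002 -0.0016] [ 0.12 -7.44 -0.  ]
```

View pics/d.png

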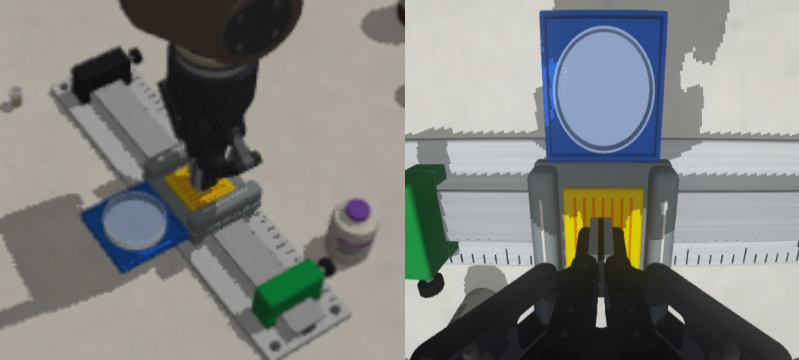

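The slider rides with the fingers and the pad stays pressed, with about 9 N on it. I'll continue the push.

Call:
{"op": "servo_tool", "data": {"increments": "0 0 0 0.05 -0.5 0 0; 0 0 0 0.05 -1.0 0 0; 0 0 0 0.1 -1.5 0 0; 0 0 0 0.1 -2.0 0 0; 0 0 0 0.1 -2.6 0 0; 0 0 0 0.1 -3.2 0 0; 0 0 0 0.1 -3.8 0 0; 0 0 0 0.1 -4.4 0 0; 0 0 0 0.1 -5.0 0 0; 0 0 0 0.1 -5.0 0 0"}}

```text
time: 5.15
eef_pos: [0.5293, -0.11, 0.0524]
tcp_rot: [0.089, 0.996, -0.001, 0.001]
contact_force: [-2.2, -0.3, 9.2]
opening: -0.004
```

```bash
python3 go.py .524 -.133 .052; python3 look.py pics/e.png
```

```text
5.15 [ 0.5293 -0.11    0.0524] [-2.16 -0.31  9.22] -0.0036243916509021284 [-0.0015  0.0022 -0.0019] [ 0.11 -2.36  0.04]
```

View pics/e.png

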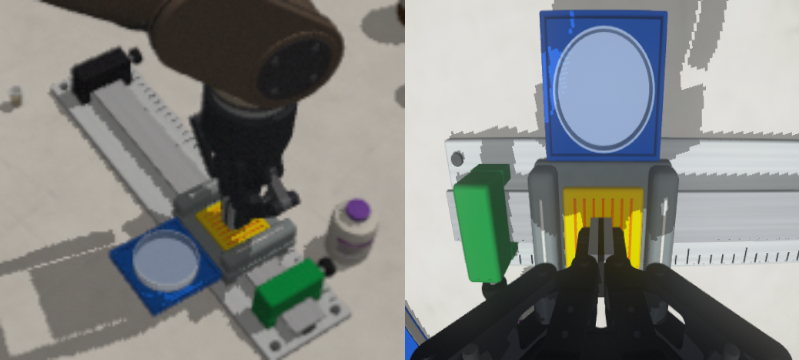

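Call:
{"op": "servo_tool", "data": {"increments": "0 0 0 0.05 -0.5 0 0; 0 0 0 0.05 -1.0 0 0; 0 0 0 0.05 -1.4 0 0; 0 0 0 0.05 -1.8 0 0; 0 0 0 0.05 -2.0 0 0; 0 0 0 0.05 -2.2 0 0; 0 0 0 0.05 -2.4 0 0; 0 0 0 0.05 -2.5 0 0; 0 0 0 0.05 -2.5 0 0"}}

```text
time: 6.0
eef_pos: [0.5249, -0.1339, 0.0526]
tcp_rot: [0.089, 0.996, -0.001, 0.002]
contact_force: [-1.1, 0.7, 8.7]
opening: 0.001
```

```bash
python3 go.py .524 -.133 .052; python3 look.py pics/f.png
```

```text
6.0 [ 0.5249 -0.1339  0.0526] [-1.09  0.72  8.69] 0.001164137524505522 [-0.0011  0.0035 -0.0018] [0.1  0.07 0.06]
```

View pics/f.png

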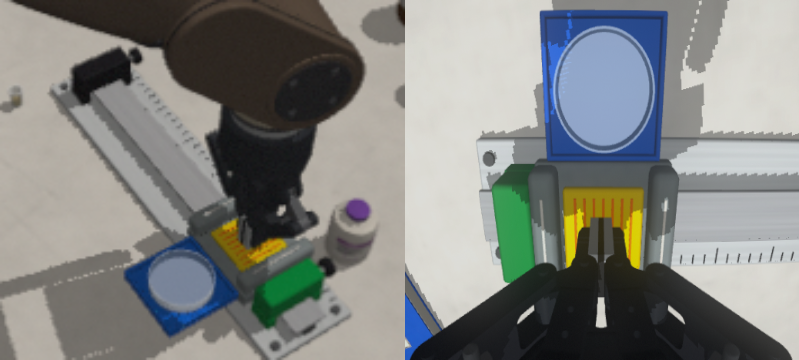

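It's almost touching. I'll push on until the force along the rail shows contact with the stop.

Call:
{"op": "servo_tool", "data": {"increments": "0 0 0 0.05 -0.1 0.05 0; 0 0 0 0.05 -0.2 0.05 0; 0 0 0 0.05 -0.3 0.05 0; 0 0 0 0.05 -0.4 0.05 0; 0 0 0 0.05 -0.5 0.05 0; 0 0 0 0.05 -0.5 0.05 0; 0 0 0 0.05 -0.5 0.05 0; 0 0 0 0.05 -0.5 0.05 0"}}

```text
time: 6.77
eef_pos: [0.5241, -0.1373, 0.0521]
tcp_rot: [0.089, 0.996, 0.001, 0.002]
contact_force: [-0.2, 4.4, 9.6]
opening: 0.0
```

```bash
python3 go.py .524 -.133 .052; python3 look.py pics/g.png
```

```text
6.7667 [ 0.5241 -0.1373  0.0521] [-0.19  4.4   9.64] 9.75393908086234e-06 [ 0.0017  0.0044 -0.0028] [0.08 0.42 0.01]
```

View pics/g.png

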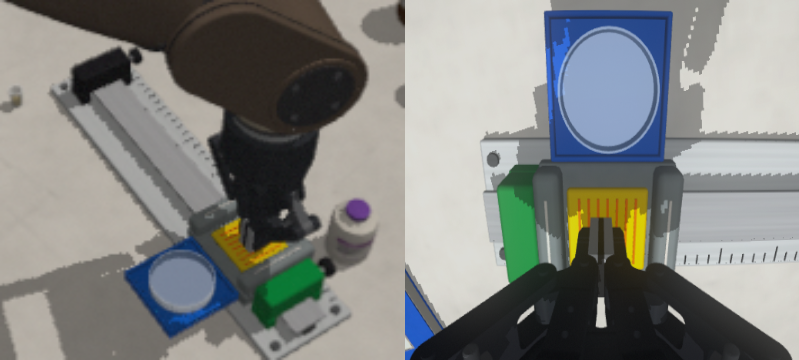

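The rail-direction force has risen to 4.4 N, the fingers have slipped slightly on the pad, and the slider is against the green stop. I'll lift straight up, keeping the preload toward the stop.

Call:
{"op": "servo_tool", "data": {"increments": "0 0 0 0 0 0 0; 0 0 0 0 0 -0.3 0; 0 0 0 0 0 -0.7 0; 0 0 0 0 0 -1.2 0; 0 0 0 0 0 -2.2 0; 0 0 0 0 0 -4 0; 0 0 0 0 0 -7 0; 0 0 0 0 0 -10 0; 0 0 0 0 0 -12 0; 0 0 0 0 0 -12 0"}}

```text
time: 7.7
eef_pos: [0.5245, -0.1391, 0.1757]
tcp_rot: [0.089, 0.996, -0.002, 0.005]
contact_force: [-0.1, -1.0, -0.1]
opening: -0.001
```

Call:
{"op": "servo_tool", "data": {"increments": "0 0 0 0 3 0 0; 0 0 0 0 6 0 0; 0 0 0 0 9 0 0; 0 0 0 0 12 0 0; 0 0 0 0 15 0 0; 0 0 0 0 18 0 0; 0 0 0 0 18 0 0; 0 0 0 0 18 0 0"}}

```text
time: 8.37
eef_pos: [0.5529, 0.0406, 0.1688]
tcp_rot: [0.087, 0.996, -0.0, -0.001]
contact_force: [0.9, -0.9, -0.5]
opening: -0.0
```

```bash
python3 look.py pics/i.png; python3 - <<'E'
from h import *
from plant import ctrl
print(np.round(ctrl.get_state()["contact_force"],2))
for n in["top","scene"]:
    i=np.load(n+"_info.npz");p,d=ctrl.read_camera(n)
    cv2.imwrite(f"pics/{n}_end.png",p[:,:,::-1])
    h=cv2.cvtColor(p,cv2.COLOR_RGB2HSV).astype(int);H,S,V=h[...,0],h[...,1],h[...,2]
    W=np.full(d.shape+(3,),np.nan);W[d>0]=cloud(p,d,i["K"],i["D"],i["T"],d>0)
    roi=(W[...,0]>.3)&(W[...,0]<.7)&(W[...,1]>-.25)&(W[...,1]<.25)&(W[...,2]<.1)
    for nm,m in dict(yellow=(H>20)&(H<32)&(S>150),green=(H>50)&(H<75)&(S>130),blue=(H>100)&(H<118)&(S>150),purple=(H>122)&(H<150)&(S>80)).items():
        m=m&roi
        k,l,st,ce=cv2.connectedComponentsWithStats(m.astype(np.uint8))
        for j in range(1,k):
            if st[j,4]<25: continue
            q=W[l==j];top=q[q[:,2]>np.percentile(q[:,2],95)-.006]
            r=cv2.minAreaRect(top[:,:2].astype(np.float32)*1000)
            print(n,nm,ce[j].round(0),"z",np.median(top[:,2]).round(4),"rect",np.round(r[0],1),np.round(r[1],1))
E
```

```text
[-0.03  0.96  0.66]
top yellow [359. 224.] z 0.0424 rect [ 524.3 -133. ] [51.5 48.9]
top green [383. 228.] z 0.0448 rect [ 514.6 -187.8] [21.5 58.3]
top blue [352. 254.] z 0.0295 rect [ 452.2 -119.7] [72.  71.8]
top purple [382. 189.] z 0.0602 rect [ 606.6 -183.8] [18.5 19.4]
scene yellow [321. 276.] z 0.0434 rect [ 524.  -133.2] [51.6 50.4]
scene green [337. 299.] z 0.045 rect [ 513.2 -188.2] [26.5 59.8]
scene blue [290. 299.] z 0.0303 rect [ 451.5 -120.4] [73.2 75.9]
scene purple [369. 263.] z 0.0611 rect [ 605.2 -184.6] [19.7 17.9]
```

View pics/top_end.png

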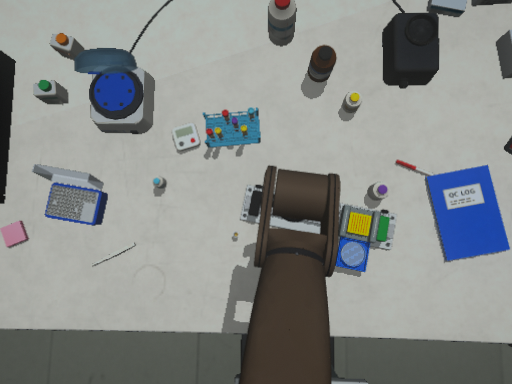

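View pics/i.png

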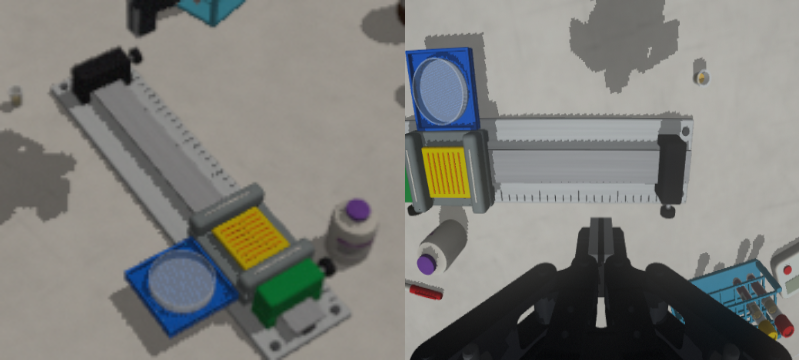

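The pad centre is 55.7 mm (top) and 56.0 mm (scene) from the green stop's centre. The pad top is at 42–43 mm, so it is up, and the bystanders haven't moved. I'm handing it in.

```bash
python3 -c "
from plant import ctrl
print(ctrl.get_state()['time'],ctrl.sign_off())"
```

```text
the job is handed in; nothing more can be done
8.5667 None
```

The slider is against the green stop with the pad up again, and I handed the job in at 8.6 s. I pressed the pad with the closed fingertips at about 9 N and pushed the slider about 96 mm. The force along the rail rose to 4.4 N at the stop. I then lifted straight up and moved the hand clear.

- **Slider:** `slider_mid` to `stop_green_mid` measures 55.7 mm in the top camera and 56.0 mm in the scene camera; the nominal distance is 56 mm.
- **Pad:** its top is at 42.4 mm in the top camera and 43.4 mm in the scene camera; 43 mm means fully up. Both match what those cameras read before the press.
- **Dish and bystanders:** the dish looks flat in its tray, and nothing else appears displaced. I measured only the purple bottle, which is within 1 mm of its start; the dish, cup, blue-cap bottle and timer I judged from the pictures.
- **Contact:** the tool force reads only noise, about 1 N.

No check failed or disagreed. The pad's depth while pressed was inferred from force and height, not read directly. After the lift I pulled the hand back sideways without looking first, and the final pictures show it touched nothing.

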